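# Hold an offcut in the sawing jig

### The job

Lay the green plastic offcut on the bed of the sawing jig and slide it home: flat on the bed, its long upright back face flush along the metal fence, its end touching the dark wooden stop block, bevelled edge facing away from the fence. Then press on it diagonally (about 20 N in all) so that it is pushed firmly down onto the bed and against the fence at the same time, and finish while still holding it like that, ready for the saw; leave the bottles and the beaker alone.

Things in the scene. Friction and masses are not known exactly. Their poses are not given: they have to be found in the camera images.
- offcut_center (a point): centre of the loose green plastic offcut (17 mm above its underside): solid bar 110 mm long (own y), 44 wide (own x), 34 high, 0.14 to 0.28 kg, wood-like friction. Its long upper edge at -x has a 45 degree bevel, 14 by 14 mm, full length; below it the side is upright for 20 mm; the flat top is 30 mm wide; the back face at +x is upright over all 34 mm. Starts flat on the worktop right of the jig, bevel roughly towards the robot
- offcut_bevel (a point): middle of the bevel face of the offcut, 15 mm to -x of and 10 mm above its centre; the face looks 45 degrees up towards the offcut's -x. Pushed on the bevel alone the offcut may stick to the bed instead of sliding; pushed on the upright side below, it slides. Bed friction takes part of a push that is too steep
- jig: the sawing jig, fixed to the worktop; origin under its middle at worktop height. Level plywood bed 140 mm (x) by 160 mm (y), top 15 mm up, on a black pad 3 mm wider all round. +x points to the fence (roughly away from the robot), +y to the stop (roughly left). Fence face at x = +55 mm, stop face at y = +60 mm. Offcut seated: its centre at x +33, y +5, z +32 mm, axes parallel to these
- jig_bed: the jig's plywood bed, fixed, same origin and axes as the jig
- jig_fence: the jig's aluminium fence along the far edge of the bed, fixed, same origin and axes as the jig: 15 mm thick (x +55 to +70 mm), 30 mm high above the bed (top 45 mm above the worktop, with 2 mm screw heads), along the whole bed, with a 3 mm saw slot in it at y = -14 to -17 mm
- jig_stop: the dark wooden stop block at the left end of the bed, fixed, same origin and axes as the jig: y +60 to +80 mm, x -20 to +55 mm, 25 mm high above the bed (top 40 mm above the worktop, with 2 mm screw heads)
- bottle: loose white bottle with red cap, 62 mm wide, 126 mm tall; stands behind the jig; origin under its middle; not to be disturbed
- beaker: loose clear empty beaker, 70 mm wide, 85 mm tall; stands behind the jig; origin under its middle; not to be disturbed
- small_bottle: loose small white bottle with red cap, 44 mm wide, 88 mm tall; stands beyond the offcut; origin under its middle; not to be disturbed
Mind the look-alikes: they are no part of the job. Leave any pink or purple look-alike of the part that bears offcut_center alone.

How it is judged:
By the outcome, as a careful person would: the job done as asked, in the order asked, and still so for the second after the job is handed in, while the arm keeps its last pose, push and grip.
It also fails if it takes over 53 s, if anything falls off the work surface, if the arm or the gripper's body presses on something with over 40 N, if the wrist force passes 120 N, or if a joint passes its speed limit or range.

### The arm

A 6-joint arm with a two-finger parallel gripper is mounted at the origin on the work surface; the furniture and walls round the work are solid. World frame = base frame: x ahead of the robot, y to its left, z up, the work surface at z = 0. Lengths are in m, angles in rad, forces in N, time in s.
With the tool pointing down it reaches from about 0.2 to 0.875 m from the base axis. Payload 3.4 kg.
Tool frame: the origin (TCP) lies between the finger pads; the fingertips stand 25 mm ahead of it and the grasp point (between the pads) lies 6 mm ahead of it (r.nose_length is the z of the fingertips in the tool frame, in m); z points along the fingers, y is the line along which they close (so a half turn about z gives the same grasp; the last joint's range is limited). The gripper opens to 94 mm and grips with 3 to 60 N. Pads are 16 mm wide; open, the fingers measure 119 mm over their backs; the gripper's body (75 mm by 177 mm) begins 78 mm behind the grasp point.
Start: joints at [-1.436, 0.276, 1.505, -0, 1.361, -0.121], TCP at [0.145, -0.556, 0.23] pointing down, gripper open.
Joint ranges: [-2.89, 2.89], [-0.75, 2.08], [0.22, 2.7], [-1.18, 4.32], [0.11, 2.71], [-2.7, 2.7]. Speed limits (rad/s): [2.57, 2.57, 3.14, 3.14, 3.14, 3.14].

### API

Orientations are given as a unit quaternion [w, x, y, z].
In Python, from plant import r, gripper_to, inverse_kinematics, vision, models, telemetry gives the robot as it stands. Calls block until the motion is done:
- r.move_to(position, orientation): joint-space move of the TCP to a pose.
- r.move_l(position, rot=None, vel=0.15, guard=None): straight line of the TCP; rot=None keeps the orientation; vel is the mean speed in m/s. With guard (N) it stops when the force on the tool has changed by that much, and returns True; else False.
- r.movej(angles): joint-space move.
- gripper_to(opening, f_grip=None): finger opening in m; f_grip is the grip in N (None keeps the last); returns when the fingers have stopped.
- r.hold(seconds).
- inverse_kinematics(position, orientation): joint angles nearest the present ones, or None.
- vision.snapshot(name): name is "side" or "top"; returns the picture (420x560x3 uint8, red, green, blue); there is no depth.
- vision.get_calibration(name): a dict with "fx", "fy", "cx", "cy" (pixels), "position" and "orientation" of the camera in the world. Camera axes: x right, y down, z forward; pixel columns grow to the right and rows downward; lengths in m; the calibration is good to about 2 mm. A picture is of the moment at which its call begins. get_calibration takes no time and is no camera call.
A pose or a line that the arm cannot do raises r.PlanningError and nothing moves.
- r.sign_off(): hands the job in; it is judged then, once.
Trained networks look in the newest picture that a camera, given by its name, has taken for a name from the list of things; names that differ only in an ending like _2 or _b are one class to them, and where a whole thing is asked for, a point or a joint stands for the part that bears it (a point fixed in the world has none). Each returns a list of dicts, best first, with "score" (0 to 1); they miss things now and then, are a little off and sometimes report something else, mostly with a low value. They report only what shows in the picture. A call takes as long as a camera call. They do not tell look-alikes from the thing itself.
- models.boxes_of(thing, camera): "at" ([x, y, z] in m, in world coordinates, good to about 4 mm: the middle of the surface that is visible of it).
- models.regions_of(thing, camera): "pixels" (420x560 bool, what is visible of it).
- models.mark_of(thing, camera): "at" ([x, y, z] in m, in world coordinates, good to about 4 mm: a listed point, or the origin of a listed thing).
Readings, each from a call of its own:
- telemetry.current_t(): time.
- telemetry.current_joints(): joint angles.
- telemetry.current_dq(): joint speeds.
- telemetry.current_joint_efforts(): joint torques, N m.
- telemetry.current_ee_pos(): TCP position.
- telemetry.current_tool_rot(): TCP orientation.
- telemetry.current_wrist_force(): force on the tool from outside, world axes, zero at the start.
- telemetry.current_torque(): the same for the moment, N m.
- telemetry.current_opening(): finger opening in m.
- telemetry.current_finger_force(): force on a finger pad.
Only numpy, scipy, OpenCV 4.12 (cv2) and the standard library are available. Lean on these libraries where they do the work, as an engineer would, in place of code of your own. Each camera call takes 0.05 s, during which the arm holds its last target. There are 200 camera calls.

## Working session

There is one attempt and no reset: what is moved stays moved. The work goes in short steps, each a Python script; the robot and the scene stay as the last script left them, time stands still between calls to the robot, and variables do not carry over. Pictures are saved under pics/ and viewed, at most 10 in all, crops included, and the job is handed in when it is done.

```bash
ls; mkdir -p pics; python3 - <<'E'
from plant import r, vision, models, telemetry
import cv2, numpy as np
for c in ["side","top"]:
    im=vision.snapshot(c); cv2.imwrite(f"pics/{c}0.png",im[:,:,::-1])
    k=vision.get_calibration(c); print(c,k)
    for t in ["offcut_center","offcut_bevel","jig","jig_fence","jig_stop","bottle","beaker","small_bottle"]:
        print(t,[(np.round(d["at"],4).tolist(),round(d["score"],2)) for d in models.mark_of(t,c)][:3])
    for t in ["offcut_center","jig_stop","jig_fence","jig_bed"]:
        for i,d in enumerate(models.regions_of(t,c)[:3]):
            p=d["pixels"]; ys,xs=np.nonzero(p); print(t,round(d["score"],2),len(xs),xs.mean(),ys.mean(),im[p].mean(0))
            np.save(f"pics/{c}_{t}_{i}.npy",p)
print(telemetry.current_t())
E
```

```text
pics
side {'fx': 523.0399444085975, 'fy': 523.0399444085975, 'cx': 279.9766402532077, 'cy': 205.52408689951795, 'position': array([ 0.49865313, -1.23438953,  0.52235171]), 'orientation': array([-0.55335881,  0.83233668, -0.02939326,  0.01207145])}
offcut_center [([0.3278, -0.2714, 0.0153], 0.89), ([0.6068, -0.2905, 0.0178], 0.65), ([0.4619, -0.3019, 0.0149], 0.59)]
offcut_bevel [([0.5868, -0.287, 0.0308], 0.92), ([0.3409, -0.2649, 0.0242], 0.84), ([0.4482, -0.3131, 0.0309], 0.74)]
jig [([0.5063, -0.0101, -0.0056], 0.89)]
jig_fence []
jig_stop []
bottle [([0.8028, -0.1155, -0.0001], 0.8)]
beaker [([0.7904, 0.0889, -0.0019], 0.59)]
small_bottle [([0.7224, -0.2267, -0.0003], 0.78), ([0.5061, -0.0116, -0.0035], 0.62)]
offcut_center 0.92 1122 236.37789661319073 260.4420677361854 [ 74.09447415 134.04188948  76.47950089]
offcut_center 0.92 1041 169.32564841498558 257.5427473583093 [106.91738713  73.58309318 112.38040346]
offcut_center 0.71 928 305.9310344827586 255.91918103448276 [171.10344828 114.48599138 126.00969828]
jig_stop 0.51 305 252.85245901639345 189.52786885245902 [94.1442623 77.
[... 856 characters left out ...]
883, -0.0008], 0.79), ([0.5071, -0.012, -0.0007], 0.6)]
small_bottle [([0.7239, -0.2321, -0.0019], 0.68)]
offcut_center 0.86 1015 351.7655172413793 205.00098522167488 [111.57832512  79.58029557  96.46995074]
offcut_center 0.83 941 357.8490967056323 267.33687566418706 [ 21.40913921 102.73645058  44.45589798]
offcut_center 0.67 1115 345.26726457399104 328.15695067264573 [71.13811659 30.75336323 90.7955157 ]
jig_stop 0.92 362 198.38121546961327 248.98066298342542 [57.47513812 41.14088398 26.66574586]
jig_fence 0.57 604 222.17384105960264 221.71357615894038 [ 98.92880795 105.16556291 105.61754967]
jig_bed 0.8 3576 234.27544742729307 251.26202460850112 [109.61157718 117.98294183  82.21895973]
1.3
```

Three candidates in the top view: pink at (352,205), green at (358,267) and purple at (345,328). The green one fits the description. I'll check it in a crop.

```bash
python3 - <<'E'
import cv2
im=cv2.imread("pics/top0.png"); cv2.imwrite("pics/top0c.png",cv2.resize(im[160:360,160:410],(750,600),interpolation=cv2.INTER_CUBIC))
E
```

```text
(no output)
```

View pics/top0c.png

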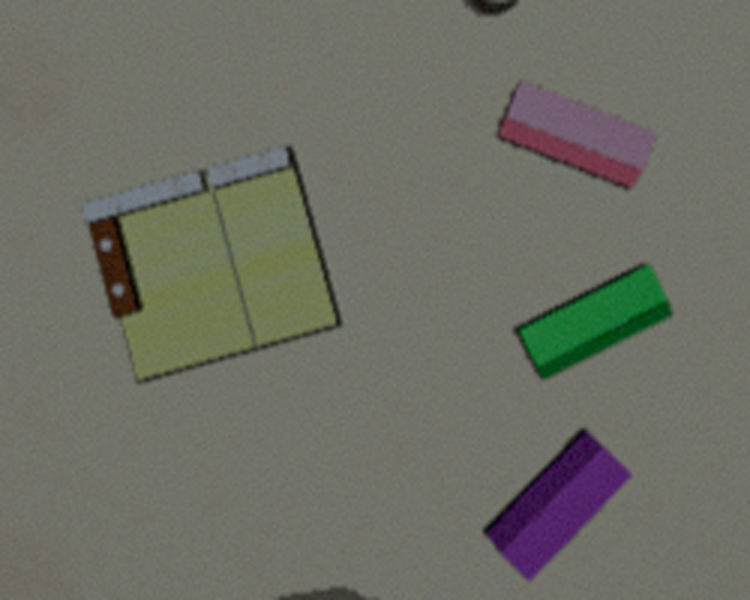

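View pics/side0.png

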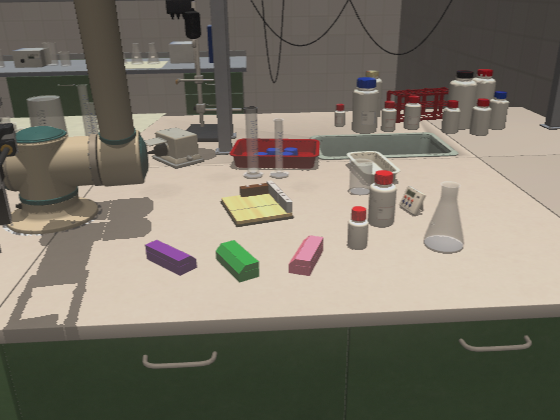

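The top crop shows the green bar, bevel (darker) towards the robot, at about (595,320) in the crop, full image (358,267). Pink is at (575,135) and purple, with its bevel reversed, at (557,505). The jig has its fence on top and its stop on the left, and it is rotated about 15°. I choose the green bar, and next I fit its outline and the jig's.

```bash
cat > h.py <<'E'
import numpy as np, cv2
from scipy.spatial.transform import Rotation as R
from scipy.optimize import minimize
from plant import r, gripper_to, inverse_kinematics, vision, models, telemetry
S=4
def proj(P,k):
    q=k["orientation"]; C=R.from_quat([q[1],q[2],q[3],q[0]])
    c=C.inv().apply(np.asarray(P)-k["position"])
    return np.c_[k["fx"]*c[:,0]/c[:,2]+k["cx"], k["fy"]*c[:,1]/c[:,2]+k["cy"]]
def box(x0,x1,y0,y1,z0,z1): return np.array([[x,y,z] for x in(x0,x1) for y in(y0,y1) for z in(z0,z1)])
prof=[(-22,-17),(22,-17),(22,17),(-8,17),(-22,3)]
OFF=np.array([[x,y,z] for x,z in prof for y in(-55,55)])/1e3
BED=box(-70,70,-80,80,15,15)/1e3; FEN=box(55,70,-80,80,15,45)/1e3; STP=box(-20,55,60,80,15,40)/1e3
def place(P,p,z): return R.from_euler("z",p[2]).apply(P)+[p[0],p[1],z]
def fill(m,P,k,v):
    h=cv2.convexHull(np.float32(proj(P,k))); cv2.fillPoly(m,[np.int32(np.round((h+.5)*S*16))],v,shift=4)
def rend(kind,p,k,z):
    m=np.zeros((420*S,560*S),np.uint8)
    if kind=="off": fill(m,place(OFF,p,z),k,1)
    else:
        fill(m,place(BED,p,z),k,1); fill(m,place(FEN,p,z),k,0); fill(m,place(STP,p,z),k,0)
    return m
def fit(kind,masks,p0,z):
    M=[(cv2.resize(m.astype(np.uint8),None,fx=S,fy=S,interpolation=cv2.INTER_NEAREST),k) for m,k in masks]
    f=lambda u:-sum((lambda a:(a&m).sum()/(a|m).sum())(rend(kind,[u[0]/100,u[1]/100,u[2]/10],k,z)) for m,k in M)
    u0=np.array([p0[0]*100,p0[1]*100,p0[2]*10])
    s=minimize(f,u0,method="Nelder-Mead",options=dict(initial_simplex=u0+np.vstack([np.zeros(3),np.eye(3)*.8]),xatol=.01,fatol=1e-4))
    return np.array([s.x[0]/100,s.x[1]/100,s.x[2]/10]),-s.fun/len(M)
def green(im,near=None):
    h=cv2.cvtColor(im,cv2.COLOR_RGB2HSV); m=((abs(h[:,:,0].astype(int)-65)<18)&(h[:,:,1]>90)).astype(np.uint8)
    m[:170]=0
    n,l,s,_=cv2.connectedComponentsWithStats(m); return l==1+np.argmax(s[1:,4])
def q(Rm): a=Rm.as_quat(); return np.array([a[3],a[0],a[1],a[2]])
def down(psi): # tool down, closing line along psi
    return q(R.from_euler("z",psi+np.pi/2)*R.from_euler("x",np.pi))
E
python3 - <<'E'
from h import *
ims={c:cv2.imread(f"pics/{c}0.png")[:,:,::-1].copy() for c in("top","side")}
K={c:vision.get_calibration(c) for c in ims}
for cs in (["top"],["side"],["top","side"]):
    g=[(green(ims[c]),K[c]) for c in cs]
    print("off",[m.sum() for m,_ in g],fit("off",g,[.46,-.301,.45],.017))
for cs in (["top"],):
    h=cv2.cvtColor(ims["top"],cv2.COLOR_RGB2HSV)
    roi=np.zeros((420,560),bool); roi[200:300,180:290]=1
    m=((abs(h[:,:,0].astype(int)-30)<8)&(h[:,:,1]>70)&roi).astype(np.uint8)
    m=cv2.morphologyEx(m,cv2.MORPH_CLOSE,np.ones((3,3)))>0
    print("jig",m.sum(),fit("jig",[(m,K["top"])],[.506,-.013,.25],0))
    p=np.load("pics/top_jig_bed_0.npy"); print("net",fit("jig",[(p,K["top"])],[.506,-.013,.25],0))
E
```

```text
off [np.int64(956)] (array([ 0.46420679, -0.30121056,  0.45300366]), np.float64(0.9308432854009262))
off [np.int64(707)] (array([ 0.45738207, -0.27707621,  0.31405102]), np.float64(0.6385198135198136))
off [np.int64(956), np.int64(707)] (array([ 0.4642961 , -0.30111388,  0.45240805]), np.float64(0.7583507187995089))
jig 2691 (array([ 0.50864198, -0.01079605,  0.27861195]), np.float64(0.7272472745725935))
net (array([ 0.50767783, -0.01080097,  0.28341175]), np.float64(0.9613907664506264))
```

```bash
cat >> h.py <<'E'
JIG=np.array([.5072,-.0112,.281])
def J(x,y,z): return place(np.array([[x,y,z]])/1e3,JIG,0)[0]   # mm in jig -> world
def inj(p): return (R.from_euler("z",-JIG[2]).apply(np.asarray(p)-[JIG[0],JIG[1],0])*1e3).round(1)
def st(s): print(s,round(telemetry.current_t(),2),"jig",inj(telemetry.current_ee_pos()),"F",R.from_euler("z",-JIG[2]).apply(telemetry.current_wrist_force()).round(1),"op",round(telemetry.current_opening(),4))
E
python3 - <<'E'
from h import *
o=np.array([.4640,-.3012,.453])
qs=[down(o[2]),down(o[2]+np.pi)]
js=[inverse_kinematics([o[0],o[1],.029],a) for a in qs]; jj=[inverse_kinematics(J(6,-3,46),down(JIG[2]+k)) for k in(0,np.pi)]
print([None if j is None else np.round(j,2) for j in js+jj])
b=min([0,1],key=lambda i:9 if js[i] is None or jj[i] is None else abs(js[i][5])); print("b",b)
gripper_to(.070)
r.move_to([o[0],o[1],.11],qs[b]); st("above")
print(r.move_l([o[0],o[1],.029],vel=.12,guard=10)); st("low")
gripper_to(.03,f_grip=20); st("grip")
r.move_l([o[0],o[1],.12],vel=.15); st("lift")
im=vision.snapshot("side"); cv2.imwrite("pics/side1.png",cv2.resize(im[120:320,130:400],(800,592))[:,:,::-1])
E
```

```text
[array([-0.7 ,  0.43,  1.83,  0.  ,  0.88, -1.15]), array([-0.7 ,  0.43,  1.83, -0.  ,  0.88,  1.99]), array([-0.16,  0.36,  1.9 ,  0.  ,  0.88, -0.44]), array([-0.16,  0.36,  1.9 , -0.  ,  0.88,  2.7 ])]
b 0
above 3.44 jig [-122.3 -267.5  110.3] F [-0.2  0.4 -0.3] op 0.0699
False
low 4.27 jig [-121.7 -267.3   29.5] F [ 1.2 -0.   0. ] op 0.07
grip 4.79 jig [-122.  -266.8   29.4] F [-1.5  0.2  4.3] op 0.0438
lift 5.55 jig [-122.3 -265.9  119.1] F [ 0.4  0.2 -1.8] op 0.0437
```

View pics/side1.png

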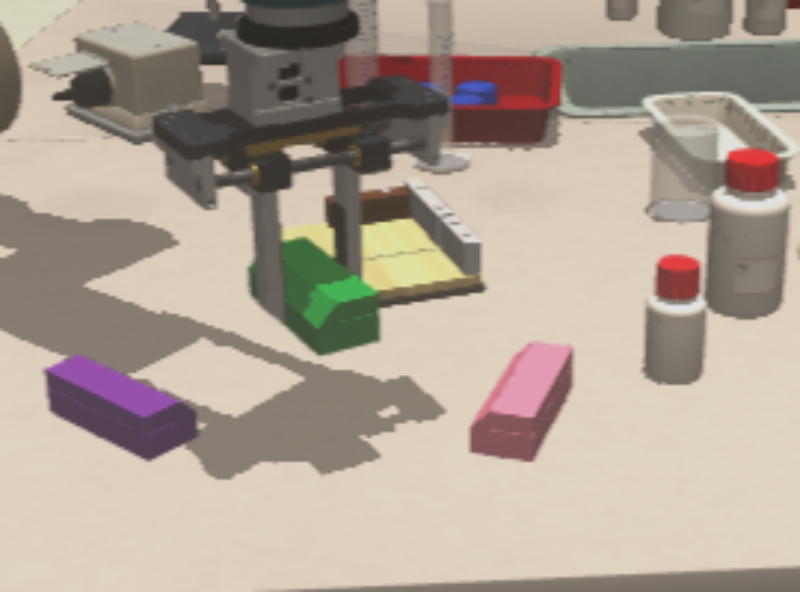

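The crop shows the green bar held level between the fingers at (315,295), with the jig clear behind it. The 43.7 mm opening matches the bar's 44 mm width. Next I place it short of the fence and stop, then slide it to the stop.

```bash
python3 - <<'E'
from h import *
Q=down(JIG[2])
r.move_to(J(5,-7,120),Q); st("over")
r.move_l(J(5,-7,52),vel=.12)
print(r.move_l(J(5,-7,42),vel=.03,guard=5)); st("down")
p=inj(telemetry.current_ee_pos())
print(r.move_l(J(5,18,p[2]+.5),vel=.04,guard=8)); st("stop")
p=inj(telemetry.current_ee_pos())
im=vision.snapshot("top"); cv2.imwrite("pics/top1.png",cv2.resize(im[180:320,150:330],(771,600),interpolation=cv2.INTER_CUBIC)[:,:,::-1])
E
```

```text
over 6.72 jig [  4.9  -7.8 119.7] F [ 0.2 -0.5 -1.4] op 0.0438
True
down 7.77 jig [ 5.9 -7.5 44.1] F [ 0.4 -0.7  2.9] op 0.0438
True
stop 8.2 jig [ 4.7  6.3 44. ] F [-0.6 -2.5  1.8] op 0.0439
```

View pics/top1.png

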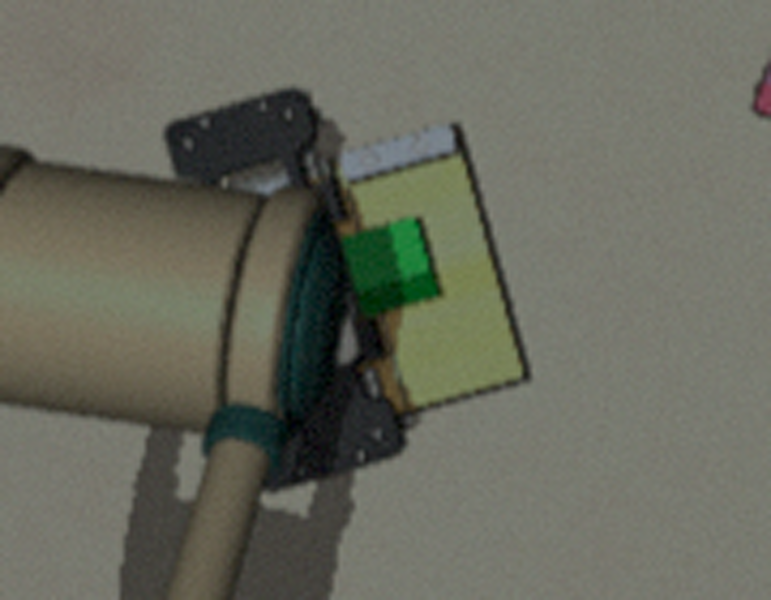

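The bar lies on the bed at the stop: its free end is at about (440,265) in the crop, square to the bed edge, with the gap to the fence still open. Next I release it and push on its upright side.

```bash
python3 - <<'E'
from h import *
gripper_to(.056); st("open")
p=inj(telemetry.current_ee_pos())
r.move_l(J(p[0],p[1],95),vel=.15)
Q=min([down(JIG[2]+np.pi/2),down(JIG[2]-np.pi/2)],key=lambda a:abs(inverse_kinematics(J(-36,5,95),a)[5]))
gripper_to(0.0)
r.move_to(J(-36,5,95),Q); st("behind")
print(r.move_l(J(-36,5,45),vel=.15,guard=10)); st("low")
print(r.move_l(J(-12,5,45),vel=.06,guard=9)); st("p1")
print(r.move_l(J(12,8,45),vel=.04,guard=14)); st("p2")
vision.snapshot("top"); im=vision.snapshot("side"); cv2.imwrite("pics/side2.png",cv2.resize(im[160:240,200:310],(800,582),interpolation=cv2.INTER_CUBIC)[:,:,::-1])
E
```

```text
open 8.68 jig [ 5.   5.4 43.9] F [-0.3  0.2  0.5] op 0.0561
behind 11.47 jig [-35.9   4.9  95.1] F [-0.3  0.   0.7] op 0.0004
False
low 11.96 jig [-35.9   5.   45. ] F [ 0.5 -0.   0.3] op 0.0004
False
p1 12.51 jig [-11.4   5.   45.1] F [-1.1  0.8  0.2] op 0.0003
True
p2 12.97 jig [ 0.5  7.2 44.3] F [ 1.2 -0.1  0.4] op 0.0002
```

View pics/side2.png

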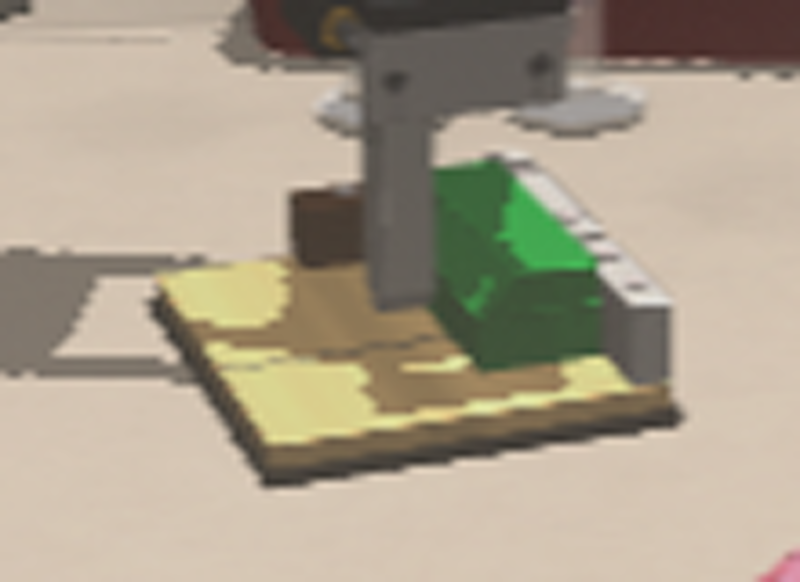

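The crop shows the bar against the fence, finger on its upright side at (435,280). I'll confirm by pushing again, then push the end to the stop and push on the side once more.

```bash
python3 - <<'E'
from h import *
Q=telemetry.current_tool_rot()
print(r.move_l(J(14,8,45),vel=.03,guard=18)); st("x")
r.move_l(J(-20,5,45),vel=.15); r.move_l(J(-20,5,95),vel=.2)
r.move_l(J(28,-80,95),vel=.2); print(r.move_l(J(28,-80,45),vel=.2,guard=10)); st("end")
print(r.move_l(J(28,-45,45),vel=.04,guard=9)); st("y")
print(r.move_l(J(28,-45,45),vel=.03,guard=12)); st("y2")
r.move_l(J(28,-80,45),vel=.15); r.move_l(J(28,-80,95),vel=.2)
r.move_l(J(-20,5,95),vel=.2); r.move_l(J(-20,5,45),vel=.2)
print(r.move_l(J(14,8,45),vel=.04,guard=15)); st("x2")
print(r.move_l(J(14,8,45),vel=.03,guard=18)); st("x3")
r.move_l(J(-25,5,45),vel=.15); r.move_l(J(-60,5,110),vel=.2)
im=vision.snapshot("top");cv2.imwrite("pics/top2.png",cv2.resize(im[180:320,150:330],(771,600),interpolation=cv2.INTER_CUBIC)[:,:,::-1])
im=vision.snapshot("side"); cv2.imwrite("pics/side3.png",cv2.resize(im[160:240,200:310],(800,582),interpolation=cv2.INTER_CUBIC)[:,:,::-1])
st("e")
for d in (35,40,45):
  for s in(1,-1):
    a=np.radians(d); z=np.array([np.cos(a),0,-np.sin(a)]); y=np.array([0,s,0.]); x=np.cross(y,z)
    Rt=R.from_euler("z",JIG[2])*R.from_matrix(np.c_[x,y,z])
    P=J(18,5,42)-Rt.apply([0,0,r.nose_length]); print(d,s,inverse_kinematics(P,q(Rt)))
E
```

```text
True
x 13.42 jig [ 0.7  7.7 43.7] F [-0.9 -0.6 -0.5] op 0.0008
False
end 15.14 jig [ 27.  -78.7  44.8] F [-0.3  0.3  0. ] op 0.0004
True
y 15.69 jig [ 28.3 -63.   45.6] F [-0.4 -1.8  0.8] op 0.0004
True
y2 15.99 jig [ 28.3 -63.   45.4] F [ 0.7 -1.8  0.7] op 0.0007
True
x2 18.32 jig [ 0.7  7.5 44.6] F [-0.6 -0.4  1.1] op 0.0005
True
x3 18.66 jig [ 0.9  7.8 44.1] F [-0.  -0.8 -0.7] op 0.0005
e 19.59 jig [-59.8   5.2 109.1] F [ 0.1 -0.7 -0.3] op 0.0003
35 1 [-0.69643226  0.52762445  2.69342431  2.20744466  1.0058012   1.49280393]
35 -1 [-0.69643226  0.52762445  2.69342431  2.20744466  1.0058012  -1.64878873]
40 1 [-0.62419732  0.39375951  2.6076172   2.13177641  0.7917628   1.72589537]
40 -1 [-0.62419732  0.39375951  2.6076172   2.13177641  0.7917628  -1.41569729]
45 1 [-0.55398185  0.30510292  2.52587381  1.99348032  0.61229891  1.97599998]
45 -1 [-0.55398185  0.30510292  2.52587381  1.99348032  0.61229891 -1.16559268]
```

View pics/side3.png

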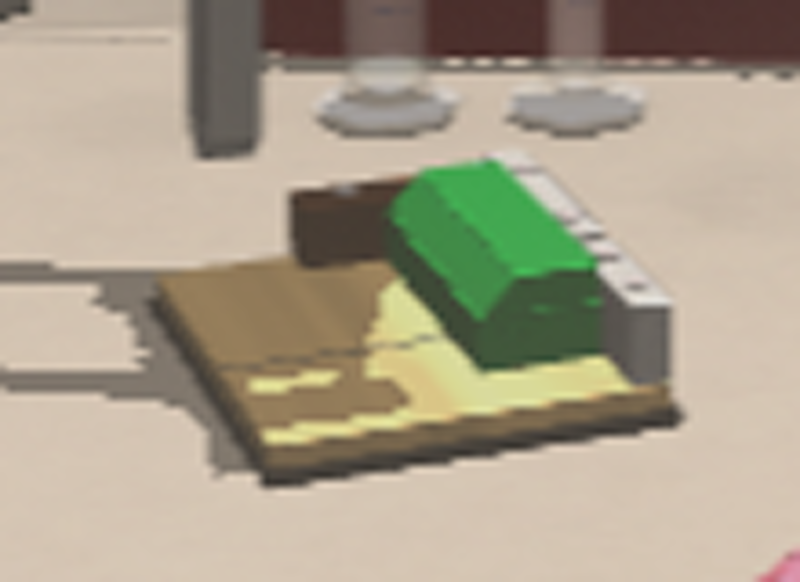

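View pics/top2.png

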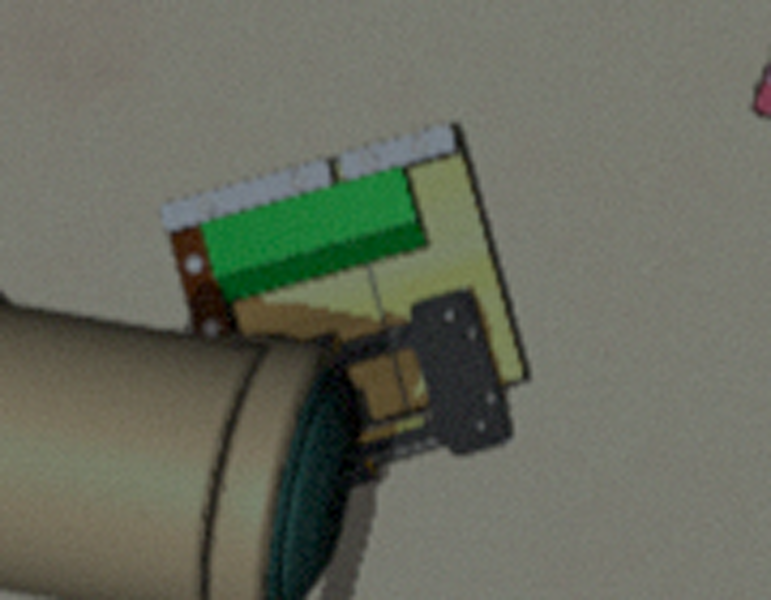

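Both views show the bar seated. In the top crop, back edge is on the fence (200,225)–(410,170), its end is on the stop at (205,260), and the bevel faces the robot. Now the diagonal press on the bevel.

```bash
cat >> h.py <<'E'
def tilt(d,s=-1):
    a=np.radians(d); z=np.array([np.cos(a),0,-np.sin(a)]); y=np.array([0,s,0.]); x=np.cross(y,z)
    return R.from_euler("z",JIG[2])*R.from_matrix(np.c_[x,y,z])
def fj(n=5):
    F=[]
    for _ in range(n): r.hold(.04); F.append(telemetry.current_wrist_force())
    return R.from_euler("z",-JIG[2]).apply(np.mean(F,0))
N=r.nose_length*1e3
def tip(x,y,z,d=45): a=np.radians(d); return J(x-N*np.cos(a),y,z+N*np.sin(a))
E
python3 - <<'E'
from h import *
Q=q(tilt(45))
r.move_to(tip(16-50,5,42+50),Q); st("pre"); 
r.move_l(tip(16-9,5,42+9),vel=.12,guard=10); st("near")
F0=fj(); print("F0",F0.round(2))
print(r.move_l(tip(16+4,5,42-4),vel=.02,guard=4)); st("touch")
print((fj()-F0).round(2))
np.save("F0.npy",F0)
E
```

```text
pre 21.26 jig [-51.4   4.9 109.7] F [ 0.3  0.2 -0.6] op 0.0001
near 21.89 jig [-10.6   5.4  68.6] F [-0.9  0.8  0. ] op 0.0006
F0 [-0.31 -0.04 -0.1 ]
True
touch 22.77 jig [-1.3  5.  59.3] F [-2.8 -0.8  5.9] op 0.0004
[-2.55 -0.4   4.41]
```

```bash
python3 - <<'E'
from h import *
F0=np.load("F0.npy"); p=inj(telemetry.current_ee_pos()).astype(float); c=p.copy()
for i in range(25):
    f=fj(3)-F0; n=np.linalg.norm(f)
    print(i,(c-p).round(2),inj(telemetry.current_ee_pos()),f.round(1),round(n,1))
    if n>19: break
    g=.5 if n<14 else .25
    if -f[0]<1.2*f[2]: c[0]+=g; c[2]-=.15*g
    else: c[2]-=g; c[0]+=.15*g
    r.move_l(J(*c),vel=.01)
r.hold(.5); print((fj()-F0).round(1)); st("hold")
for c2 in("side","top"):
    im=vision.snapshot(c2)
    if c2=="side": cv2.imwrite("pics/side4.png",cv2.resize(im[140:250,190:330],(760,597),interpolation=cv2.INTER_CUBIC)[:,:,::-1])
E
```

```text
0 [0. 0. 0.] [-1.3  5.  59.3] [-2.2 -0.3  4.5] 5.0
1 [ 0.5   0.   -0.08] [-1.2  5.  59.2] [-8.4 -1.3 10.1] 13.2
2 [ 1.    0.   -0.15] [-1.1  5.1 59.2] [-12.9  -1.6  14.7] 19.6
[-13.3  -1.8  13.4]
hold 24.56 jig [-1.1  5.  59.2] F [-14.4  -1.4  13.9] op 0.0004
```

View pics/side4.png

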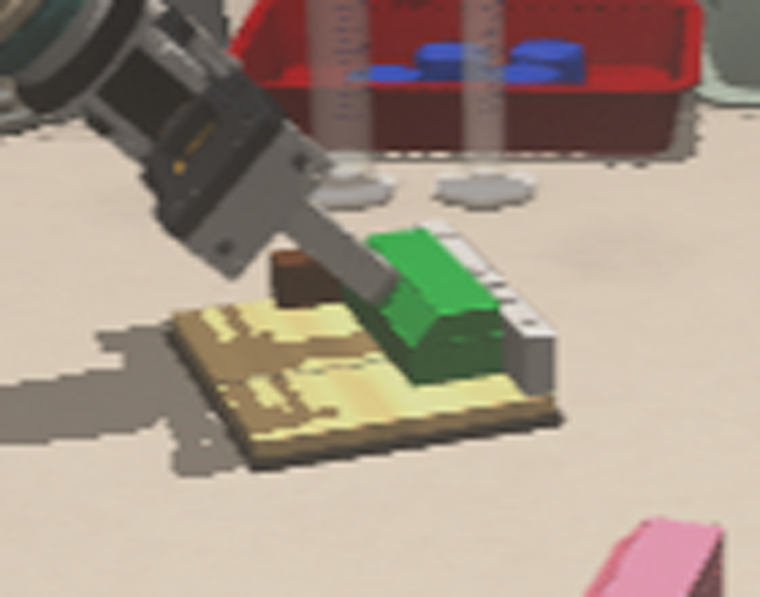

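The side crop shows the fingertips flat on the bevel at (385,285), with the bar flush on the bed and fence. The push is steady at about 19 N, 45° down. I'll lean it slightly towards the fence and hand in.

```bash
python3 - <<'E'
from h import *
F0=np.load("F0.npy")
r.move_l(J(-.05,5,59.3),vel=.01); r.hold(.5); f=fj(8)-F0; print(f.round(1),np.linalg.norm(f)); st("end")
if 17<np.linalg.norm(f)<23.5 and -f[0]>.95*f[2]: print(r.sign_off())
E
```

```text
[-12.9  -1.9  13.8] 18.936081815158275
end 25.74 jig [-1.2  5.1 59.2] F [-12.7  -1.9  14.1] op 0.0007
```

```bash
python3 - <<'E'
from h import *
F0=np.load("F0.npy"); c=np.array([-.05,5,59.3])
for i in range(6):
    c+= [.25,0,.12]; r.move_l(J(*c),vel=.01); r.hold(.4); f=fj(6)-F0; n=np.linalg.norm(f); print(f.round(1),n.round(1))
    if -f[0]>1.1*f[2] or n>21: break
if 17<n<23.5: print(r.sign_off())
E
```

```text
[-14.6  -1.9  14.6] 20.7
[-15.4  -2.6  15.4] 22.0
the job is handed in; nothing more can be done
None
```

The green offcut is flat on the bed, flush along the fence and against the stop, bevel facing away from the fence; the arm was still pressing it down and against the fence with about 22 N at roughly 45° when I handed in, about 27 s into the 53 s limit, and I don't have the verdict.

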